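Change over the vacuum valve past its lockout stop

TASK

Two vacuum changeover valves stand on the bench. On the one whose lever ends in a round ball knob, lift the lever's lockout collar clear of the stop block, swing the lever past the block to the left side (as the robot sees it), and let the collar drop fully down again behind the block. Leave the lever of the other valve, the one with the T-shaped handle, as it is.

Things in the scene. Friction and masses are not known exactly. Their poses are not given: they have to be found in the camera images.
- ballvalve_grip (a point): Middle of the ball-knob valve's lockout collar: plain steel cylinder, 36 mm across, 28 mm high, sliding on the lever's 10 mm stem. Point on the stem's axis, half-way up the collar, 98 mm from the lever's pivot with the collar down. z: up along the stem; x: the way the lever is to swing, to the robot's left; y: along the pivot axis. The black ball knob (20 mm) above it tops out 48 mm over this point.
- ballvalve: Ball-knob valve, fixed: grey housing 150 x 84 mm, aluminium drum on top (136 mm diameter, 62 mm wide), dark stop block on its crown (12 mm long, 32 wide, top 100 mm over the bench) that catches two tongues under the collar (to 28 mm below its middle). Origin: centre of its underside, on the bench; the lever's pivot is 20 mm above it. x: the way the lever is to swing.
- ballvalve_lever (a joint): Swing of the ball-knob lever, rad: 0 upright, negative leaning to the robot's right, positive to its left, end stops at -0.40 and +0.40. It stays where it is left (about 2 N at the collar moves it). With the collar down the stop block bars it from about -0.16 to +0.16.
- ballvalve_collar (a joint): Lift of the ball-knob valve's collar along the stem, m: 0 down, 0.016 at its upper stop. 0.010 or more clears the block. A spring draws it down (2 to 3 N and its weight of 0.6 N), so it drops when it is let go.
- tee_handle (a point): Middle of the T-shaped handle (a black bar 60 mm long, 12 mm thick) on the lever of the other valve, otherwise of the same build. To be left alone.

How it is judged:
On the way, in this order (a step that is already met when the one before it is completed fails the run):
1. the collar of the ball-knob lever is lifted while the lever is still on the right of the stop block (value of joint ballvalve_collar above 0.006 m and value of joint ballvalve_lever below -0.05 rad), for 0.1 s.
2. the lever has been swung past the stop block to the left side (value of joint ballvalve_lever above 0.14 rad), for 0.1 s.
At the end, for the whole second after the job is handed in: The ball-knob lever leans to the robot's left beyond the stop block (more than 0.14 rad past upright), its collar is down again behind the block (within 4 mm of its lowest position), and the T-handle lever is within 20 mm of where it was (value of joint ballvalve_lever above 0.14 rad and value of joint ballvalve_collar below 0.004 m and distance of tee_handle from where it was at the start of the episode below 0.02 m); the robot touches nothing.
It fails at once if the T-handle lever is moved by more than 20 mm (distance of tee_handle from where it was at the start of the episode above 0.02 m).
It also fails if it takes over 32 s, if anything falls off the work surface, if the arm or the gripper's body presses on something with over 40 N, if the wrist force passes 120 N, or if a joint passes its speed limit or range.

ROBOT

A 7-joint arm with a two-finger parallel gripper is mounted at the origin on a cart in front of the work surface, level with it; the furniture and walls round the work are solid. World frame = base frame: x ahead of the robot, y to its left, z up, the work surface at z = 0. Lengths are in m, angles in rad, forces in N, time in s.
With the tool pointing down it reaches from about 0.425 to 0.925 m from the base axis. Payload 6.8 kg.
Tool frame: the origin (TCP) lies between the finger pads; the fingertips stand 25 mm ahead of it and the grasp point (between the pads) lies 6 mm ahead of it; z points along the fingers, y is the line along which they close (so a half turn about z gives the same grasp; the last joint's range is limited). The gripper opens to 85 mm and grips with 20 to 120 N. Pads are 22 mm wide; open, the fingers measure 114 mm over their backs; the gripper's body (76 mm by 85 mm) begins 54 mm behind the grasp point. The pads swing forward as they close: fully open they stand 13 mm farther back than shut.
Start: joints at [-1.344, 0.477, 0.022, 1.555, -0.011, 1.109, -0.083], TCP at [0.222, 0.638, 0.256] pointing down, gripper open.
Joint ranges: [-2.96, 2.96], [-0.34, 2.1], [-1.41, 1.46], [0.24, 2.44], [-1.37, 4.51], [0.17, 1.92], [-2.96, 2.96]. Speed limits (rad/s): [2.39, 2.39, 3.14, 3.14, 3.14, 3.14, 3.14].

INTERFACE

Orientations are given as a unit quaternion [x, y, z, w].
In Python, from station import robot gives the robot as it stands.
- The arm moves only by the tool jog_arm, never from a script. Its argument "targets" is a list of rows, each an object of numbers: "gripper": the gripper command: -1 is shut, 1 is fully open, values between are in proportion; "dx", "dy", "dz": the shift along the world's x, y, z in mm; "twist": the turn about the world's z in rad. In form: [{"gripper": .., "dx": .., "dy": .., "dz": .., "twist": ..}, ...]. A call has 1 to 5 rows; each row shifts and turns the commanded pose from where the row before left it; what a row does not reach is not made up. A row lasts 1/8 s, in which the tool goes at most 62.5 mm and 10.7 degrees, less where a joint would pass 70% of its speed; a pose out of reach is approached as far as the arm can. A call is refused whole if a number of a shift passes 62.5 or a number of a turn 0.188, either way. A call with a gripper value outside its range is refused whole. The fingers move at their own pace and stop on an object; "squeeze" is the grip in N (left out, the last holds). Time passes only in rows, so rows that do not move let the fingers close. It gives the time, the measured TCP pose, the force, the opening and the grip force at its end, in the units of the state.
- robot.get_state(): the state, without advancing time (a new reading comes with each control period).
- robot.grab_frame(name): name is "scene" or "top" or "wrist"; returns (picture, depth): 400x640x3 uint8, red, green, blue; 400x640 float32, m along the optical axis (not along the pixel's ray), 0 where there is no reading.
- robot.calibration(name): a dict with "K" (3x3 intrinsics, pixels), "extrinsics" (4x4, takes a point from camera to world coordinates). Camera axes: x right, y down, z forward; pixel columns grow to the right and rows downward; lengths in m; the calibration is good to about 2 mm. A picture is of the moment at which its call begins: read the wrist's pose just before it. calibration takes no time and is no camera call; for the wrist camera it gives the pose at the moment of the call.
- robot.close_job(): hands the job in; it is judged then, once.
The state is a dict: "time_s": time; "qpos": joint angles; "joint_vel": joint speeds; "effort": joint torques, N m; "ee_pos": TCP position; "tool_rot": TCP orientation; "contact_force": force on the tool from outside, world axes, zero at the start; "ft_torque": the same for the moment, N m; "grip_width": finger opening in m; "grasp_force": force on a finger pad.
Only numpy, scipy, OpenCV 4.12 (cv2) and the standard library are available. Lean on these libraries where they do the work, as an engineer would, in place of code of your own. Each camera call takes 0.05 s, during which the arm holds its last target. There are 200 camera calls.

## Working session

There is one attempt and no reset: what is moved stays moved. The work goes in short steps, Python scripts to look and compute and a tool call to move; the robot and the scene stay as the last step left them, time stands still between calls to the robot, and variables do not carry over. Pictures are saved under pics/ and viewed, at most 10 in all, crops included, and the job is handed in when it is done.

Besides the shell and the picture viewer there is one more tool, called after "Request:" by a JSON object that holds its "api" and its "payload", one argument or row to a line. jog_arm: Moves the arm, as the interface text tells. Its arguments: {"type":"object","properties":{"targets":{"type":"array","items":{"type":"object","properties":{"gripper":{"type":"number"},"dx":{"type":"number"},"dy":{"type":"number"},"dz":{"type":"number"},"twist":{"type":"number"}}}},"squeeze":{"type":"number"}},"required":["targets"]}

```bash
mkdir -p pics
python3 - <<'E'
from station import robot
import cv2,numpy as np
s=robot.get_state();print(s)
for n in("scene","top"):
    p,d=robot.grab_frame(n);c=robot.calibration(n)
    cv2.imwrite(f"pics/{n}0.png",p[:,:,::-1]);np.savez(f"{n}0.npz",p=p,d=d,K=c["K"],E=c["extrinsics"])
    print(n,c)
E
```

```text
{'time_s': 0.0, 'qpos': array([-1.34410741,  0.47780475,  0.02232368,  1.55646647, -0.01153249,
        1.10930798, -0.0830925 ]), 'joint_vel': array([-0.00024397, -0.00118282, -0.00124243, -0.00144069, -0.00109204,
       -0.00016174, -0.00062431]), 'effort': array([ 4.63022825e-04, -5.96457875e+01,  1.60829075e+00, -2.81190187e+01,
        1.25413650e-02,  9.27196088e-03, -6.21903041e-06]), 'ee_pos': array([0.22159539, 0.63699806, 0.2553159 ]), 'tool_rot': array([ 1.66599567e-01,  9.86024199e-01, -9.23754391e-04, -1.04157307e-04]), 'contact_force': array([ 0.02654767, -0.0174427 ,  0.01719311]), 'ft_torque': array([-0.02127444, -0.05277348,  0.04277488]), 'grasp_force': 0.0, 'grip_width': 0.08488966910541815}
scene {'K': array([[518.40198944,   0.        , 324.8789378 ],
       [  0.        , 518.40198944, 203.35787393],
       [  0.        ,   0.        ,   1.        ]]), 'extrinsics': array([[ 0.65501838, -0.58070077,  0.4834641 , -0.22981737],
       [-0.75560798, -0.50106922,  0.42188413, -0.49513912],
       [-0.00273946, -0.64165119, -0.76699169,  1.21684908],
       [ 0.        ,  0.        ,  0.        ,  1.        ]])}
top {'K': array([[479.04193104,   0.        , 334.34287964],
       [  0.        , 479.04193104, 199.69020357],
       [  0.        ,   0.        ,   1.        ]]), 'extrinsics': array([[ 0.01571316, -0.99427049,  0.10573213,  0.33398799],
       [-0.99985875, -0.01499403,  0.00759295,  0.0933807 ],
       [-0.00596409, -0.1058365 , -0.99436566,  1.25503967],
       [ 0.        ,  0.        ,  0.        ,  1.        ]])}
```

View pics/scene0.png

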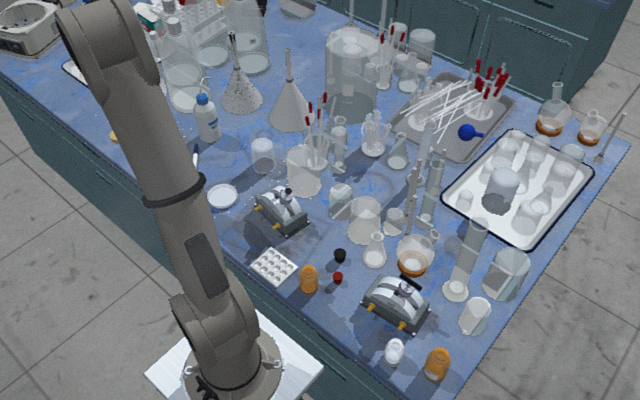

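View pics/top0.png

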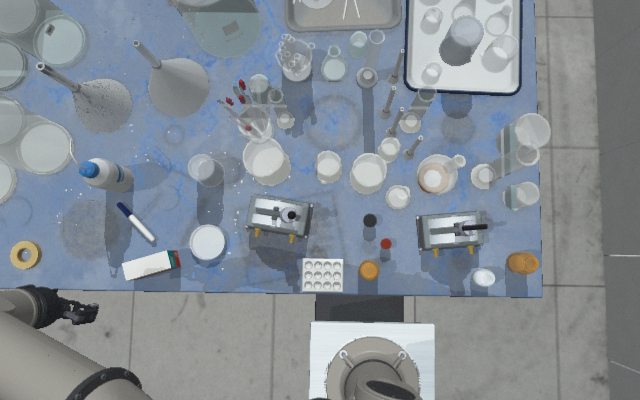

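The scene view shows the ball-knob valve near (281,207) and the T-handle valve near (397,300). In the top view they are at (280,215) and (452,230). Next I zoom in and measure with depth.

```bash
cat > h.py <<'E'
import numpy as np,cv2
def cloud(f):
    z=np.load(f);d=z['d'];K=z['K'];E=z['E'];v,u=np.mgrid[:400,:640]
    c=np.stack([(u-K[0,2])/K[0,0]*d,(v-K[1,2])/K[1,1]*d,d],-1)
    return z['p'],c@E[:3,:3].T+E[:3,3]
def ray(f,u,v,h):
    z=np.load(f);r=z['E'][:3,:3]@np.linalg.solve(z['K'],[u,v,1]);o=z['E'][:3,3]
    return o+r*(h-o[2])/r[2]
E
python3 - <<'E'
from h import *
p,w=cloud('top0.npz');q,x=cloud('scene0.npz')
a=cv2.resize(p[185:250,235:325],None,fx=8,fy=8,interpolation=2)[:300*2]
b=cv2.resize(q[170:250,240:320],None,fx=7,fy=7,interpolation=2)
cv2.imwrite('pics/ca.png',a[:,:,::-1][:520,:720]);cv2.imwrite('pics/cb.png',b[:,:,::-1])
np.set_printoptions(precision=0,suppress=True,linewidth=220)
print((w[192:240:3,243:318:3,2]*1000))
for m,lo,hi in(('drum+',.06,.3),('house',.02,.055)):
    r=w[188:245,238:320];k=(r[...,2]>lo)&(r[...,2]<hi);pts=r[k]*1000
    print(m,k.sum(),pts.mean(0),pts.min(0),pts.max(0),cv2.minAreaRect(pts[:,:2].astype(np.float32)))
for u,v in((291,215),(290,212),(292,218),(265,213),(452,230)):print(u,v,w[v,u]*1000)
E
```

```text
[[   1.    4.   -2.    1.   -6.    0.   -4.   -6.   -1.   -3.   -2.   -3.   -1.   -0.   -2.   -1.   -3.    3.    1.   -2.    2.   -4.   -0.    1.   -3.]
 [  -4.   -0.   -0.   48.   48.   49.   44.    4.   -2.   -5.   -2.   -0.    3.    0.    1.   -2.    0.    2.   -1.    0.    2.    5.   -0.   -8.   -5.]
 [  -1.   -5.   -4.   51.   49.   49.   50.   50.   54.   52.   51.   46.   48.    1.    1.   -1.   -1.    2.    5.   -1.    5.   -4.    2.    1.    6.]
 [   0.    0.    2.   52.   49.   66.   72.   81.   82.   88.   85.   89.   88.   72.   48.   49.   47.   52.   45.    3.   -3.   -5.    2.   -0.    3.]
 [   6.    1.   -3.   50.   53.   66.   73.   81.   79.   89.   87.   85.   84.   90.   85.   84.   82.   79.   50.   49.   48.   49.    6.   10.   -1.]
 [  -2.   -4.   47.   51.   49.   66.   77.   81.   84.   86.   85.  101.   86.   87.   84.  129.   80.   75.   61.   67.   45.   55.   36.    5.   -0.]
 [  -0.   -1.   49.   49.   51.   48.   51.   51.   51.   48.   53.   93.   89.  121.  128.  124.  124.  123.   61.   58.   52.   55.   16.    0.    1.]
 [   0.   -1.   50.   51.   5
[... 1103 characters left out ...]
   -1.   -1.    0.    0.    8.    6.   37.   49.   48.   47.   47.    8.    2.   -3.    0.]
 [   0.    4.   -2.    2.    0.   -2.   -2.    2.   -2.   -1.   -1.   -0.    1.    0.    2.   -3.   34.    1.   -5.    5.    4.   11.   -0.    1.    2.]]
drum+ 956 [421. 240.  91.] [386. 188.  60.] [460. 303. 161.] ((423.1640930175781, 246.09091186523438), (110.40238189697266, 69.82066345214844), 81.68136596679688)
house 1044 [417. 247.  48.] [354. 167.  20.] [475. 326.  55.] ((412.6239318847656, 248.31553649902344), (150.5963897705078, 105.72239685058594), 80.93597412109375)
291 215 [414. 201. 159.]
290 212 [421. 203. 155.]
292 218 [407. 199. 155.]
265 213 [426. 277.  49.]
452 230 [ 390. -195.   46.]
```

View pics/ca.png

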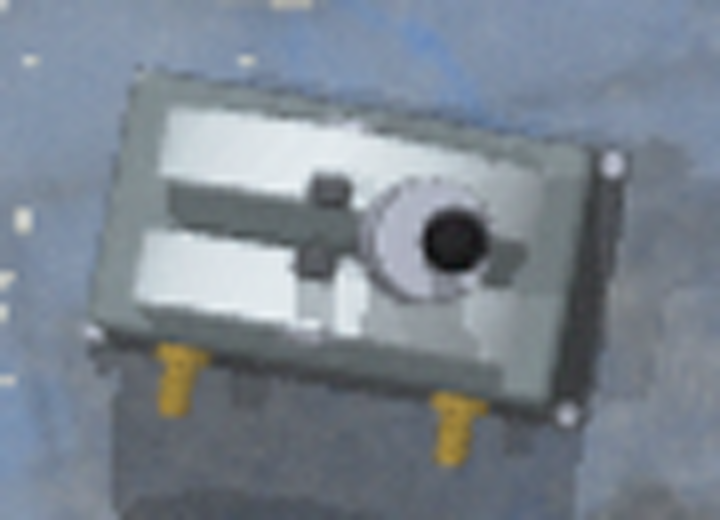

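View pics/cb.png

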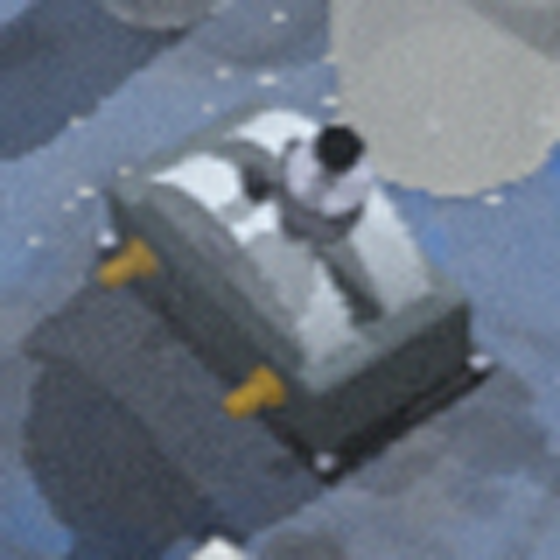

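The crops show the valve turned about 9° on the bench. The knob is at crop (455,240), which is pixel (292,215), and the lever leans right with the collar under it. The stop block is at crop (325,220).

Run:
```python
from h import *
np.set_printoptions(precision=1,suppress=True)
c=[ray('top0.npz',235+a/8,185+b/8,.05)*1000 for a,b in((140,75),(590,145),(555,402),(92,325))]
print(c,np.mean(c,0));e=[np.linalg.norm(c[i]-c[(i+1)%4]) for i in range(4)];print(e)
d=c[0]-c[1]+c[3]-c[2];print(np.degrees(np.arctan2(d[0],d[1])))
C=np.mean(c,0)[:2];ang=np.arctan2(d[0],d[1]);x=np.array([np.sin(ang),np.cos(ang)])
for z in(.145,.15): 
  k=ray('top0.npz',235+455/8,185+240/8,z)*1000; r=k[:2]-C;print(k,r@x,r@[x[1],-x[0]])
B=[ray('top0.npz',235+a/8,185+b/8,.1)*1000 for a,b in((330,188),(318,262))];print('block',np.mean(B,0))
p,w=cloud('top0.npz')
q=w.reshape(-1,3);m=(q[:,0]>.3)&(q[:,0]<.6)&(q[:,1]>.05)&(q[:,1]<.65)&(q[:,2]>.1)&(q[:,2]<.4)
for a in np.arange(.05,.65,.05):
  print(round(a,2),[int(1000*max([t[2] for t in q[m] if b<=t[0]<b+.05 and a<=t[1]<a+.05],default=0)) for b in np.arange(.3,.6,.05)])
```

```text
[array([472.5, 310.3,  50. ]), array([452.4, 167.2,  50. ]), array([371.2, 176.4,  50. ]), array([393.1, 322.7,  50. ])] [422.3 244.1  50. ]
[np.float64(144.531446040912), np.float64(81.73068315206224), np.float64(147.9425414040442), np.float64(80.39117578427486)]
8.265182436364205
[414.8 200.  145. ] -44.80188139545574 -1.1314983834625247
[414.4 199.5 150. ] -45.329296240660476 -1.4225296448622098
block [422. 244. 100.]
0.05 [0, 0, 0, 0, 126, 118]
0.1 [0, 0, 0, 0, 100, 100]
0.15 [0, 0, 161, 0, 0, 0]
0.2 [0, 122, 159, 0, 139, 141]
0.25 [0, 0, 105, 0, 140, 246]
0.3 [0, 0, 0, 0, 138, 233]
0.35 [0, 0, 0, 0, 0, 0]
0.4 [0, 0, 0, 0, 100, 0]
0.45 [0, 0, 0, 0, 0, 0]
0.5 [0, 0, 0, 0, 0, 0]
0.55 [0, 0, 0, 0, 0, 0]
0.6 [0, 0, 0, 140, 146, 0]
```

Request:
{"api": "jog_arm", "payload": {
  "targets": [
    {"dz": 50,"gripper": 0.6},
    {"dx": 20,"dy": -40,"dz": 30,"twist": -0.18},
    {"dx": 25,"dy": -50,"twist": -0.18},
    {"dx": 25,"dy": -50,"twist": -0.18},
    {"dx": 25,"dy": -55,"twist": -0.18}
  ],
  "squeeze": 40
}}

```text
$.targets[0]: bad value
```

Request:
{"api": "jog_arm", "payload": {
  "targets": [
    {"dx": 0,"dy": 0,"dz": 50,"twist": 0,"gripper": 0.6},
    {"dx": 20,"dy": -40,"dz": 30,"twist": -0.17,"gripper": 0.6},
    {"dx": 25,"dy": -50,"dz": 0,"twist": -0.17,"gripper": 0.6},
    {"dx": 25,"dy": -50,"dz": 0,"twist": -0.17,"gripper": 0.6},
    {"dx": 25,"dy": -55,"dz": 0,"twist": -0.17,"gripper": 0.6}
  ],
  "squeeze": 40
}}

```text
time_s: 0.72
ee_pos: [0.3173, 0.4408, 0.336]
tool_rot: [0.488, 0.873, -0.0, -0.0]
contact_force: [0.3, 0.4, 0.7]
grip_width: 0.068
grasp_force: 0.0
```

Request:
{"api": "jog_arm", "payload": {
  "targets": [
    {"dx": 25,"dy": -57,"dz": 0,"twist": -0.175,"gripper": 0.6},
    {"dx": 25,"dy": -57,"dz": 0,"twist": -0.175,"gripper": 0.6},
    {"dx": 25,"dy": -57,"dz": -25,"twist": -0.175,"gripper": 0.6},
    {"dx": 25,"dy": -57,"dz": -30,"twist": -0.175,"gripper": 0.6},
    {"dx": 0,"dy": 0,"dz": -30,"twist": 0,"gripper": 0.6}
  ]
}}

```text
time_s: 1.35
ee_pos: [0.4143, 0.2194, 0.2555]
tool_rot: [0.759, 0.651, 0.0, 0.0]
contact_force: [0.7, 1.3, -0.2]
grip_width: 0.0682
grasp_force: 0.0
```

Run:
```python
from station import robot
import cv2,numpy as np
s=robot.get_state();c=robot.calibration("wrist");print(s['ee_pos'],s['tool_rot'],s['qpos'])
p,d=robot.grab_frame("wrist")
cv2.imwrite("pics/w1.png",p[:,:,::-1]);np.savez("w1.npz",p=p,d=d,K=c["K"],E=c["extrinsics"])
print(c)
```

```text
[0.41429177 0.21935462 0.25547959] [7.59338062e-01 6.50696142e-01 3.81233422e-04 3.03963548e-04] [-1.00918779  0.13242419  0.42980805  2.05533337 -0.06631822  0.96595346
 -0.69879317]
{'K': array([[318.61600537,   0.        , 312.39631434],
       [  0.        , 318.61600537, 197.93099919],
       [  0.        ,   0.        ,   1.        ]]), 'extrinsics': array([[ 9.88314257e-01, -1.44327988e-01, -4.90342815e-02,
         4.27844243e-01],
       [-1.52429311e-01, -9.34756598e-01, -3.20928977e-01,
         3.01158550e-01],
       [ 4.83915467e-04,  3.24652945e-01, -9.45833088e-01,
         3.73231926e-01],
       [ 0.00000000e+00,  0.00000000e+00,  0.00000000e+00,
         1.00000000e+00]])}
```

View pics/w1.png

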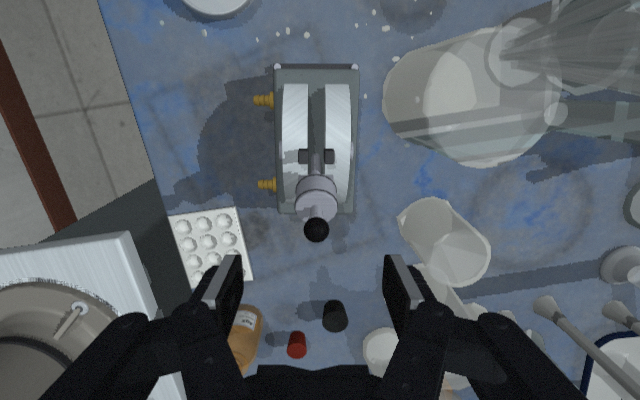

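The wrist view shows the valve square to the fingers. The knob is at (316,230), the collar at (317,195) and the block at (317,156), with the fingers at columns 228 and 398.

Run:
```python
from h import *
np.set_printoptions(precision=1,suppress=True)
for n,u,v,h in(('knob',316,230,.148),('collar top mid',316.5,190,.124),('block',317,156,.1),('hTL',275,66,.05),('hTR',358,66,.05),('hBL',279,212,.05),('hBR',353,212,.05)):print(n,ray('w1.npz',u,v,h)*1000)
p,w=cloud('w1.npz')
for u,v in((316,230),(316,190),(317,205)):print(w[v,u]*1000)
```

```text
knob [414.9 198.4 148. ]
collar top mid [419.3 222.9 124. ]
block [423.5 245.8 100. ]
hTL [396.3 326.3  50. ]
hTR [473.4 314.4  50. ]
hBL [372.7 181.   50. ]
hBR [452.3 168.7  50. ]
[415.5 203.  158.1]
[419.1 224.9 130.3]
[417.9 211.2 127.6]
```

Request:
{"api": "jog_arm", "payload": {
  "targets": [
    {"dx": 0,"dy": -2,"dz": -50,"twist": 0,"gripper": 0.5},
    {"dx": 0,"dy": 0,"dz": -40,"twist": 0,"gripper": 0.5},
    {"dx": 0,"dy": 0,"dz": -30,"twist": 0,"gripper": 0.4},
    {"dx": 0,"dy": 0,"dz": -12,"twist": 0,"gripper": 0.4},
    {"dx": 0,"dy": 0,"dz": 0,"twist": 0,"gripper": 0.4}
  ]
}}

```text
time_s: 2.02
ee_pos: [0.4126, 0.2222, 0.1239]
tool_rot: [0.756, 0.655, -0.0, -0.0]
contact_force: [-0.0, 0.5, 0.4]
grip_width: 0.0604
grasp_force: 0.0
```

Request:
{"api": "jog_arm", "payload": {
  "targets": [
    {"dx": 0,"dy": 0,"dz": 0,"twist": 0,"gripper": 0.4},
    {"dx": 0,"dy": 0,"dz": 0,"twist": 0,"gripper": 0.4}
  ]
}}

```text
time_s: 2.28
ee_pos: [0.4133, 0.2224, 0.1249]
tool_rot: [0.756, 0.654, 0.001, -0.0]
contact_force: [0.2, -0.2, -0.2]
grip_width: 0.0596
grasp_force: 0.0
```

Request:
{"api": "jog_arm", "payload": {
  "targets": [
    {"dx": 4,"dy": -11,"dz": -7,"twist": 0,"gripper": 0.4},
    {"dx": 0,"dy": 0,"dz": 0,"twist": 0,"gripper": 0.4}
  ]
}}

```text
time_s: 2.52
ee_pos: [0.4167, 0.2094, 0.1165]
tool_rot: [0.757, 0.654, -0.0, 0.0]
contact_force: [-0.2, 0.3, -0.1]
grip_width: 0.0601
grasp_force: 0.0
```

Request:
{"api": "jog_arm", "payload": {
  "targets": [
    {"dx": 0,"dy": 2,"dz": 1,"twist": 0,"gripper": -0.4},
    {"dx": 0,"dy": 0,"dz": 0,"twist": 0,"gripper": -0.6},
    {"dx": 0,"dy": 0,"dz": 0,"twist": 0,"gripper": -0.6},
    {"dx": 0,"dy": 0,"dz": 0,"twist": 0,"gripper": -0.6}
  ],
  "squeeze": 40
}}

```text
time_s: 3.02
ee_pos: [0.4165, 0.2132, 0.1182]
tool_rot: [0.756, 0.654, -0.0, -0.0]
contact_force: [-2.2, -1.1, 6.1]
grip_width: 0.0351
grasp_force: 39.3
```

Request:
{"api": "jog_arm", "payload": {
  "targets": [
    {"dx": 0,"dy": -1.5,"dz": 4,"twist": 0,"gripper": -0.6},
    {"dx": -0.4,"dy": -1.5,"dz": 4,"twist": 0,"gripper": -0.6},
    {"dx": -0.3,"dy": -1.5,"dz": 4,"twist": 0,"gripper": -0.6},
    {"dx": 0,"dy": 0,"dz": 0,"twist": 0,"gripper": -0.6},
    {"dx": 0,"dy": 0,"dz": 0,"twist": 0,"gripper": -0.6}
  ]
}}

```text
time_s: 3.65
ee_pos: [0.4157, 0.2085, 0.1298]
tool_rot: [0.756, 0.655, -0.0, -0.0]
contact_force: [-2.6, 2.3, -3.0]
grip_width: 0.0351
grasp_force: 40.1
```

Run:
```python
from station import robot
import cv2,numpy as np
p,d=robot.grab_frame("wrist");q,_=robot.grab_frame("scene")
a=cv2.resize(p[100:400,180:440],(520,600));b=cv2.resize(q[170:240,250:322],(0,0),fx=3.8,fy=3.8)
o=np.zeros((600,800,3),np.uint8);o[:,:520]=a;o[:b.shape[0],522:522+b.shape[1]]=b[:, :278]
cv2.imwrite("pics/w2.png",o[:,:,::-1])
```

```text
(no output)
```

View pics/w2.png

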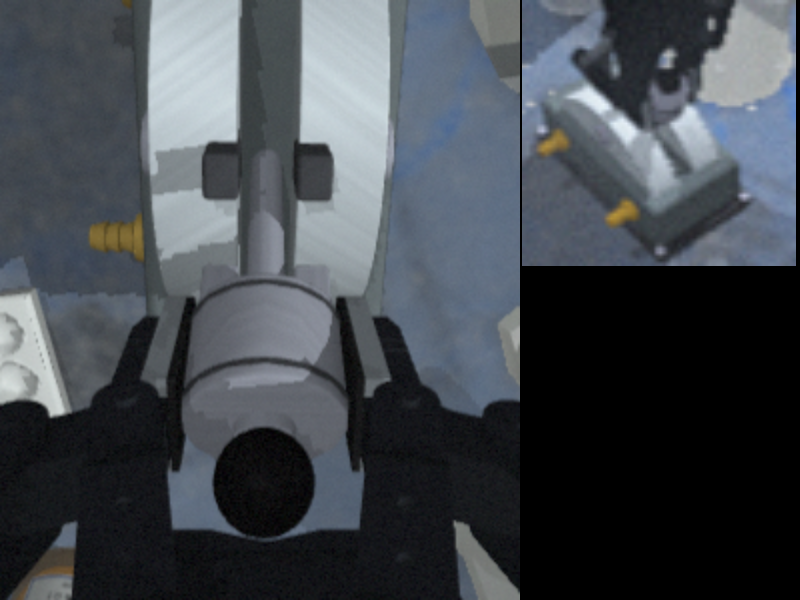

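The collar is lifted and its tongues are clear below the pads. Next is the swing, along an arc about the pivot.

Request:
{"api": "jog_arm", "payload": {
  "targets": [
    {"dx": 0.9,"dy": 6,"dz": 2.2,"twist": 0,"gripper": -0.6},
    {"dx": 0.9,"dy": 6,"dz": 1.6,"twist": 0,"gripper": -0.6},
    {"dx": 0.9,"dy": 6,"dz": 1.2,"twist": 0,"gripper": -0.6},
    {"dx": 0,"dy": 0,"dz": 0,"twist": 0,"gripper": -0.6}
  ]
}}

```text
time_s: 4.25
ee_pos: [0.4186, 0.227, 0.1348]
tool_rot: [0.756, 0.655, -0.0, -0.0]
contact_force: [-2.6, -0.5, -2.9]
grip_width: 0.0349
grasp_force: 40.3
```

Request:
{"api": "jog_arm", "payload": {
  "targets": [
    {"dx": 0.9,"dy": 6,"dz": 1.0,"twist": 0,"gripper": -0.6},
    {"dx": 0.9,"dy": 6,"dz": 0.6,"twist": 0,"gripper": -0.6},
    {"dx": 0.9,"dy": 6,"dz": 0.2,"twist": 0,"gripper": -0.6},
    {"dx": 0.9,"dy": 6,"dz": -0.2,"twist": 0,"gripper": -0.6},
    {"dx": 0,"dy": 0,"dz": 0,"twist": 0,"gripper": -0.6}
  ]
}}

```text
time_s: 4.88
ee_pos: [0.4225, 0.2514, 0.1366]
tool_rot: [0.756, 0.655, 0.0, -0.0]
contact_force: [-2.1, -1.7, -2.5]
grip_width: 0.0351
grasp_force: 40.3
```

Request:
{"api": "jog_arm", "payload": {
  "targets": [
    {"dx": 0.9,"dy": 6,"dz": -0.5,"twist": 0,"gripper": -0.6},
    {"dx": 0.9,"dy": 6,"dz": -0.9,"twist": 0,"gripper": -0.6},
    {"dx": 0.9,"dy": 6,"dz": -1.2,"twist": 0,"gripper": -0.6},
    {"dx": 0.9,"dy": 6,"dz": -1.6,"twist": 0,"gripper": -0.6},
    {"dx": 0.4,"dy": 3,"dz": -1,"twist": 0,"gripper": -0.6}
  ]
}}

```text
time_s: 5.5
ee_pos: [0.4266, 0.2779, 0.1313]
tool_rot: [0.756, 0.654, 0.0, 0.0]
contact_force: [-1.1, -3.8, -2.2]
grip_width: 0.0349
grasp_force: 40.0
```

Request:
{"api": "jog_arm", "payload": {
  "targets": [
    {"dx": 0,"dy": 0,"dz": 0,"twist": 0,"gripper": -0.6},
    {"dx": -0.2,"dy": -1.5,"dz": -5,"twist": 0,"gripper": -0.6},
    {"dx": -0.2,"dy": -1.5,"dz": -5,"twist": 0,"gripper": -0.6},
    {"dx": 0,"dy": 0,"dz": 0,"twist": 0,"gripper": -0.6}
  ]
}}

```text
time_s: 6.0
ee_pos: [0.4263, 0.2752, 0.1215]
tool_rot: [0.756, 0.655, 0.001, -0.0]
contact_force: [-1.1, -0.5, 0.2]
grip_width: 0.0348
grasp_force: 40.3
```

Request:
{"api": "jog_arm", "payload": {
  "targets": [
    {"dx": 0,"dy": 0,"dz": 0,"twist": 0,"gripper": 0},
    {"dx": 0,"dy": 0,"dz": 0,"twist": 0,"gripper": 0.5},
    {"dx": 0,"dy": 0,"dz": 0,"twist": 0,"gripper": 0.5},
    {"dx": 0,"dy": 0,"dz": 0,"twist": 0,"gripper": 0.5}
  ]
}}

```text
time_s: 6.5
ee_pos: [0.426, 0.2744, 0.1213]
tool_rot: [0.756, 0.654, 0.0, 0.0]
contact_force: [-0.7, 0.8, 0.5]
grip_width: 0.0641
grasp_force: 0.0
```

Request:
{"api": "jog_arm", "payload": {
  "targets": [
    {"dx": 0,"dy": 0,"dz": 20,"twist": 0,"gripper": 0.5},
    {"dx": 0,"dy": 0,"dz": 40,"twist": 0,"gripper": 0.5},
    {"dx": 0,"dy": 0,"dz": 50,"twist": 0,"gripper": 0.5},
    {"dx": 0,"dy": 0,"dz": 50,"twist": 0,"gripper": 0.5},
    {"dx": 0,"dy": 0,"dz": 0,"twist": 0,"gripper": 0.5}
  ]
}}

```text
time_s: 7.12
ee_pos: [0.4278, 0.2756, 0.2852]
tool_rot: [0.756, 0.654, 0.004, -0.0]
contact_force: [-0.3, 0.5, -0.1]
grip_width: 0.0638
grasp_force: 0.0
```

Run:
```python
from station import robot
import cv2,numpy as np
print(robot.get_state()['contact_force'])
c=robot.calibration("wrist");p,d=robot.grab_frame("wrist")
np.savez("w3.npz",p=p,d=d,K=c["K"],E=c["extrinsics"])
cv2.imwrite("pics/w3.png",cv2.resize(p[80:330,180:440],(0,0),fx=2.3,fy=2.3)[:,:,::-1])
```

```text
[-0.25078256  0.54093528 -0.14666628]
```

View pics/w3.png

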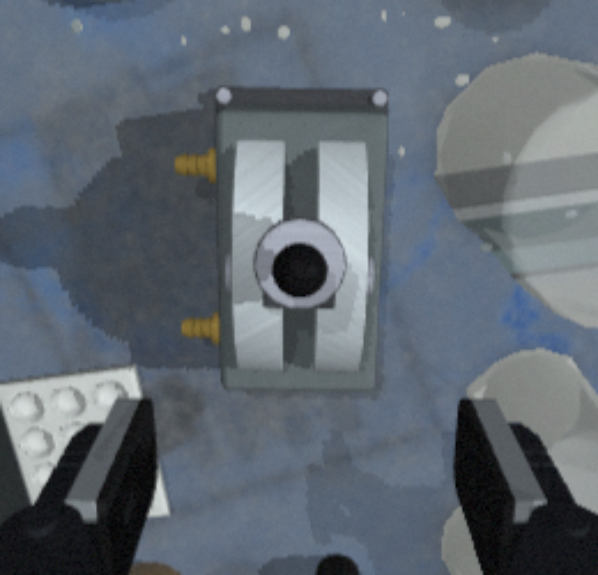

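The knob is at frame pixel (310,197), leaning left with the collar behind the block. I'll check the angle and the collar height numerically.

Run:
```python
from h import *
np.set_printoptions(precision=1,suppress=True)
p,w=cloud('w3.npz')
k=ray('w3.npz',310.4,197.4,.15)*1000;print('knob',k)
ax=np.array([.151,.988]);P=np.array([422.5,245])
s=(k[:2]-P)@ax;print('theta',np.arctan2(s,130))
th=np.arcsin(s/136)
r=w[170:215,288:333].reshape(-1,3)*1000
sl=(r[:,:2]-P)@ax;al=sl*np.sin(th)+(r[:,2]-20)*np.cos(th);la=sl*np.cos(th)-(r[:,2]-20)*np.sin(th)
pe=(r[:,:2]-P)@[.988,-.151]; R=np.hypot(la,pe)
m=(R>11)&(R<15.5)&(al>100)&(al<135);print('collar top along stem (112 down)',m.sum(),np.median(al[m]),np.median(al[R<5]))
```

```text
knob [427.4 273.1 150. ]
theta 0.21614026161930514
collar top along stem (112 down) 432 112.03500961468819 145.33447838455373
```

```bash
python3 -c "
from station import robot
print(robot.close_job())"
```

```text
the job is handed in; nothing more can be done
None
```

I lifted the ball-knob collar, swung its lever past the block to about +0.21 rad (left), and the collar measured fully down behind the block. I didn't touch the T-handle lever. The job is handed in at about 7 s, but the interface returned no verdict.

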